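Load the deburring shaker from the tray

ROBOT

A 6-joint arm with a two-finger parallel gripper is mounted at the origin on the work surface. World frame = base frame: x ahead of the robot, y to its left, z up, the work surface at z = 0. Lengths are in m, angles in rad, forces in N, time in s.
With the tool pointing down it reaches from about 0.375 to 0.75 m from the base axis. Payload 9 kg.
Tool frame: the origin (TCP) lies between the finger pads; the fingertips stand 22 mm ahead of it and the grasp point (between the pads) lies 3 mm ahead of it; z points along the fingers, y is the line along which they close (so a half turn about z gives the same grasp; the last joint's range is limited). The gripper opens to 85 mm and grips with 20 to 120 N. Pads are 22 mm wide; open, the fingers measure 114 mm over their backs; the gripper's body (76 mm by 85 mm) begins 54 mm behind the grasp point. The pads swing forward as they close: fully open they stand 13 mm farther back than shut.
Start: joints at [-1.365, 0.104, 0.097, 1.564, 0, 1.353], TCP at [0.247, -0.547, 0.226] pointing down, gripper open.
Joint ranges: [-2.99, 2.99], [-0.84, 1.86], [-1.1, 1.16], [-1.84, 2.11], [-1.51, 1.56], [-3.14, 3.14]. Speed limits (rad/s): [2.22, 2.22, 2.57, 3.14, 3.14, 3.14].

INTERFACE

Orientations are given as [roll, pitch, yaw] about the fixed x, y, z axes, in that order (R = Rz(yaw) Ry(pitch) Rx(roll)).
In Python, from rig import move_to, line_to, move_joints, ungrasp, close, dwell, ik, capture, PlanningError, close_job, read_time, read_qpos, read_qd, read_effort, read_ee_pos, read_orientation, read_force, read_wrist_torque, read_width, read_grasp_force gives the robot as it stands. The module is installed in compiled form; this text tells all that it offers. Calls block until the motion is done:
- move_to(position, orientation): joint-space move of the TCP to a pose.
- line_to(position, orientation=None, feed=0.15): straight line of the TCP; orientation=None keeps the orientation; feed is the mean speed in m/s.
- move_joints(angles): joint-space move.
- ungrasp() and close(): open the fingers fully, or close them until they stop; the grip force is fixed at half the most.
- dwell(seconds).
- ik(position, orientation): joint angles nearest the present ones, or None.
- capture(name): name is "side" or "top" or "wrist"; returns a dict with "img" (384x512x3 uint8, red, green, blue), "K" (3x3 intrinsics, pixels), "dist_coeffs" ([k1, k2, p1, p2, k3] as OpenCV has them; the pictures are not rectified), "origin" and "rotation" of the camera in the world; the wrist camera has in their place "tool_from_camera" (4x4, takes a point from camera to tool coordinates, whose origin is the TCP and whose axes are the flange's). Camera axes: x right, y up, looking along -z (the intrinsics and any distortion apply to the point x, -y, -z); pixel columns grow to the right and rows downward; lengths in m; the calibration is good to about 2 mm. A picture is of the moment at which its call begins: read the wrist's pose just before it. There is no depth.
A pose or a line that the arm cannot do raises PlanningError and nothing moves.
- close_job(): hands the job in; it is judged then, once.
Readings, each from a call of its own:
- read_time(): time.
- read_qpos(): joint angles.
- read_qd(): joint speeds.
- read_effort(): joint torques, N m.
- read_ee_pos(): TCP position.
- read_orientation(): TCP orientation.
- read_force(): force on the tool from outside, world axes, zero at the start.
- read_wrist_torque(): the same for the moment, N m.
- read_width(): finger opening in m.
- read_grasp_force(): force on a finger pad.
Only numpy, scipy, OpenCV 4.12 (cv2) and the standard library are available. Lean on these libraries where they do the work, as an engineer would, in place of code of your own. Each camera call takes 0.05 s, during which the arm holds its last target. There are 200 camera calls.

TASK

Gather all the small cast boxes from the green mat onto the steel tray, then carry the tray over to the shaker and tip it so that they slide off its open edge into the orange tub. When they are all in the tub, press the red clamp lever down until its catch holds it, put the empty tray back flat on its black rubber pad, and leave the other things on the bench where they are.

Things in the scene. Friction and masses are not known exactly. Their poses are not given: they have to be found in the camera images.
- cast0: small bare-aluminium cast box, 64 x 38 x 30 mm (own x, y, z), about 60 g, lying flat on the green mat, long side along its x; origin at the centre of its underside. Four to six of the six (cast0 to cast5) are present; an absent one reads None throughout (a held one reads None only while held)
- cast1: small bare-aluminium cast box, 64 x 38 x 30 mm (own x, y, z), about 60 g, lying flat on the green mat, long side along its x; origin at the centre of its underside. Four to six of the six (cast0 to cast5) are present; an absent one reads None throughout (a held one reads None only while held)
- cast2: small bare-aluminium cast box, 64 x 38 x 30 mm (own x, y, z), about 60 g, lying flat on the green mat, long side along its x; origin at the centre of its underside. Four to six of the six (cast0 to cast5) are present; an absent one reads None throughout (a held one reads None only while held)
- cast3: small bare-aluminium cast box, 64 x 38 x 30 mm (own x, y, z), about 60 g, lying flat on the green mat, long side along its x; origin at the centre of its underside. Four to six of the six (cast0 to cast5) are present; an absent one reads None throughout (a held one reads None only while held)
- cast4: small bare-aluminium cast box, 64 x 38 x 30 mm (own x, y, z), about 60 g, lying flat on the green mat, long side along its x; origin at the centre of its underside. Four to six of the six (cast0 to cast5) are present; an absent one reads None throughout (a held one reads None only while held)
- cast5: small bare-aluminium cast box, 64 x 38 x 30 mm (own x, y, z), about 60 g, lying flat on the green mat, long side along its x; origin at the centre of its underside. Four to six of the six (cast0 to cast5) are present; an absent one reads None throughout (a held one reads None only while held)
- mat: green bench mat, 340 x 240 mm, 3 mm thick, fixed; origin at the centre of its underside
- tray: loose polished steel tray, 0.25 kg, floor 190 mm (own x) by 172 mm (own y), 3 mm thick; origin at the centre of its underside. Walls 4 mm thick, tops 18 mm above the underside, along both y sides and the +x end; the -x end is open (no wall). A blue grip tab stands at the +x end. Slippery floor: boxes begin to slide at 0.32 to 0.45 rad of tilt, open edge down
- tab_grip (a point): place to grip the tray: middle of its blue tab, a plate 56 mm wide (tray's y), 10 mm thick, 80 mm long, on the centre line of the +x end, leaning outwards by 0.35 rad: it runs along (0.343, 0, 0.939) in the tray's frame. This point is 58 mm up the plate, at x = 114, y = 0, z = 54 mm in the tray's frame; axes as the tray
- tray_edge (a point): middle of the tray's open edge, on the floor's upper face: x = -95, y = 0, z = 3 mm in the tray's frame
- pad: black rubber pad where the tray starts and returns to, 220 mm (own x) by 210 mm (own y), 3 mm thick, fixed; origin at the centre of its underside. The tray starts with its axes roughly along the pad's, its open edge towards the mat
- shaker: blue deburring shaker, fixed; base 235 x 235 mm, 22 mm high, carrying the open orange tub, 210 x 210 mm outside, walls 5 mm, rim 102 mm above the bench; origin at the centre of the base's underside, on the bench. The clamp lever runs along its -x side (facing the robot), outside the tub
- tub_in (a point): centre of the tub's inner floor, 27 mm above the bench (the rim is 75 mm higher); inner opening 200 x 200 mm along its own x and y; axes as the shaker
- lever (a joint): red clamp lever, hinge angle in rad: 0 sprung up, 0.45 fully down against its stop. It springs back up if let go before about 0.42; beyond that a catch snaps it to 0.45 and holds it. Pressing takes up to about 8 N at the tip
- lever_tip (a point): the place to press: centre of the upper face of the red pad (36 mm along the shaker's x, 44 mm along the lever) at the lever's free end. Lever 140 mm long; hinge axis along the shaker's x at x = -137, y = -85, z = 60 mm in its frame; it points to the shaker's +y, rising when up, level when held down: the tip sinks about 60 mm, to 69 mm above the bench
- driver: screwdriver lying at the far side of the bench, 190 mm long, to be left alone
- spool: loose blue wire spool, 64 mm across, 46 mm high, to be left alone; origin at the centre of its underside
- tape: loose yellow roll of tape lying flat, 90 mm across, 22 mm high, to be left alone; origin at the centre of its underside
Mind the look-alikes: they are no part of the job. Leave any brown, purple or yellow look-alike of the cast4 alone.

How it is judged:
On the way, in this order (a step that is already met when the one before it is completed fails the run):
1. all the cast boxes lie on the tray together, released (x of cast0 in the frame of tray between -0.09 and 0.09 m and y of cast0 in the frame of tray between -0.08 and 0.08 m and z of cast0 in the frame of tray between -0.005 and 0.05 m and contact force between the fingers and cast0 below 0.5 N and x of cast1 in the frame of tray between -0.09 and 0.09 m and y of cast1 in the frame of tray between -0.08 and 0.08 m and z of cast1 in the frame of tray between -0.005 and 0.05 m and contact force between the fingers and cast1 below 0.5 N and x of cast2 in the frame of tray between -0.09 and 0.09 m and y of cast2 in the frame of tray between -0.08 and 0.08 m and z of cast2 in the frame of tray between -0.005 and 0.05 m and contact force between the fingers and cast2 below 0.5 N and x of cast3 in the frame of tray between -0.09 and 0.09 m and y of cast3 in the frame of tray between -0.08 and 0.08 m and z of cast3 in the frame of tray between -0.005 and 0.05 m and contact force between the fingers and cast3 below 0.5 N and x of cast4 in the frame of tray between -0.09 and 0.09 m and y of cast4 in the frame of tray between -0.08 and 0.08 m and z of cast4 in the frame of tray between -0.005 and 0.05 m and contact force between the fingers and cast4 below 0.5 N and x of cast5 in the frame of tray between -0.09 and 0.09 m and y of cast5 in the frame of tray between -0.08 and 0.08 m and z of cast5 in the frame of tray between -0.005 and 0.05 m and contact force between the fingers and cast5 below 0.5 N), for 0.3 s.
2. the tray is tipped, with its middle over or beside the tub (angle between tray's own z axis and vertical above 0.26 rad and horizontal distance between tray and tub_in below 0.25 m and height (world z) of tray above 0.08 m).
3. all the cast boxes lie still in the tub (x of cast0 in the frame of tub_in between -0.102 and 0.102 m and y of cast0 in the frame of tub_in between -0.102 and 0.102 m and z of cast0 in the frame of tub_in between -0.01 and 0.075 m and linear speed of each of cast0, cast1, cast2, cast3, cast4, cast5 below 0.05 m/s and x of cast1 in the frame of tub_in between -0.102 and 0.102 m and y of cast1 in the frame of tub_in between -0.102 and 0.102 m and z of cast1 in the frame of tub_in between -0.01 and 0.075 m and x of cast2 in the frame of tub_in between -0.102 and 0.102 m and y of cast2 in the frame of tub_in between -0.102 and 0.102 m and z of cast2 in the frame of tub_in between -0.01 and 0.075 m and x of cast3 in the frame of tub_in between -0.102 and 0.102 m and y of cast3 in the frame of tub_in between -0.102 and 0.102 m and z of cast3 in the frame of tub_in between -0.01 and 0.075 m and x of cast4 in the frame of tub_in between -0.102 and 0.102 m and y of cast4 in the frame of tub_in between -0.102 and 0.102 m and z of cast4 in the frame of tub_in between -0.01 and 0.075 m and x of cast5 in the frame of tub_in between -0.102 and 0.102 m and y of cast5 in the frame of tub_in between -0.102 and 0.102 m and z of cast5 in the frame of tub_in between -0.01 and 0.075 m), for 0.3 s.
4. the lever is held down by its catch, nothing pressing it (value of joint lever above 0.43 rad and contact force between each of the fingers, the arm and lever below 0.5 N), for 0.3 s.
At the end, for the whole second after the job is handed in: All present cast boxes rest inside the tub (origin within 102 mm of its middle along both sides and below the rim), the lever is latched down (above 0.43 rad), and the tray lies flat on its pad, its middle within 50 mm of the pad's, released and at rest (all of step 3 and value of joint lever above 0.43 rad and horizontal distance between tray and pad below 0.05 m and angle between tray's own z axis and vertical below 0.08 rad and height (world z) of tray below 0.012 m and linear speed of tray below 0.02 m/s); the robot touches nothing.
It fails at once if another thing on the bench was shifted more than 40 mm (distance of any of driver, spool, tape from where it was at the start of the episode above 0.04 m).
Of cast0, cast1, cast2, cast3, cast4, cast5 only 4 to 6 are there at a start; the rules pass over those that are not, and their reading is None.
At some moment in a run one of cast0, cast1, cast2, cast3, cast4, cast5 may be knocked a few centimetres aside while the robot is not near it.
It also fails if it takes over 210 s, if anything falls off the work surface, if the arm or the gripper's body presses on something with over 40 N, if the wrist force passes 120 N, or if a joint passes its speed limit or range.

## Working session

There is one attempt and no reset: what is moved stays moved. The work goes in short steps, each a Python script; the robot and the scene stay as the last script left them, time stands still between calls to the robot, and variables do not carry over. Pictures are saved under pics/ and viewed, at most 14 in all, crops included, and the job is handed in when it is done.

```bash
mkdir -p pics; ls; cat > h.py <<'E'
import numpy as np, cv2
from rig import *
def snap(name, png=None):
    p=read_ee_pos(); o=read_orientation(); c=capture(name)
    if png: cv2.imwrite('pics/'+png, cv2.cvtColor(c['img'],cv2.COLOR_RGB2BGR))
    if name=='wrist':
        T=np.eye(4); T[:3,:3]=R(o); T[:3,3]=p; T=T@np.array(c['tool_from_camera'])
        c['origin'],c['rotation']=T[:3,3],T[:3,:3]
    return c
def R(o):
    from scipy.spatial.transform import Rotation as Q
    return Q.from_euler('xyz',o).as_matrix()
def ray(c,uv,z):
    """pixels -> world points on plane z"""
    n=cv2.undistortPoints(np.array(uv,float).reshape(-1,1,2),np.array(c['K'],float),np.array(c['dist_coeffs'],float)).reshape(-1,2)
    d=np.c_[n[:,0],-n[:,1],-np.ones(len(n))]@np.array(c['rotation']).T
    o=np.array(c['origin'],float)
    return o+d*((z-o[2])/d[:,2])[:,None]
E
python3 - <<'E'
from h import *
for n in('top','side'):
    c=snap(n,n+'0.png'); print(n,c['K'],c['dist_coeffs'],c['origin'],c['rotation'])
print(read_ee_pos(),read_orientation(),read_time())
E
```

```text
pics
top [[443.38194171   0.         248.11299177]
 [  0.         443.38194171 190.65165288]
 [  0.           0.           1.        ]] [-0.10265442  0.          0.          0.          0.        ] [ 0.44897763 -0.0201342   1.30961004] [ 0.04177397  0.02853593 -1.57137338]
side [[458.24061586   0.         258.80340644]
 [  0.         458.24061586 203.1062429 ]
 [  0.           0.           1.        ]] [-0.11419183  0.          0.          0.          0.        ] [-0.07297133  0.89910704  0.86289214] [ 0.95837364 -0.00330124 -2.5654412 ]
[ 0.24668063 -0.5466292   0.22542766] [-3.14049991e+00 -2.48785653e-04  4.23781539e-01] 0.1
```

```bash
sed -i "s/    return c$/    elif np.size(c['rotation'])==3: c['rotation']=R(c['rotation'])\n    return c/" h.py; cat h.py | head -12
```

```text
import numpy as np, cv2
from rig import *
def snap(name, png=None):
    p=read_ee_pos(); o=read_orientation(); c=capture(name)
    if png: cv2.imwrite('pics/'+png, cv2.cvtColor(c['img'],cv2.COLOR_RGB2BGR))
    if name=='wrist':
        T=np.eye(4); T[:3,:3]=R(o); T[:3,3]=p; T=T@np.array(c['tool_from_camera'])
        c['origin'],c['rotation']=T[:3,3],T[:3,:3]
    elif np.size(c['rotation'])==3: c['rotation']=R(c['rotation'])
    return c
def R(o):
    from scipy.spatial.transform import Rotation as Q
```

View pics/top0.png

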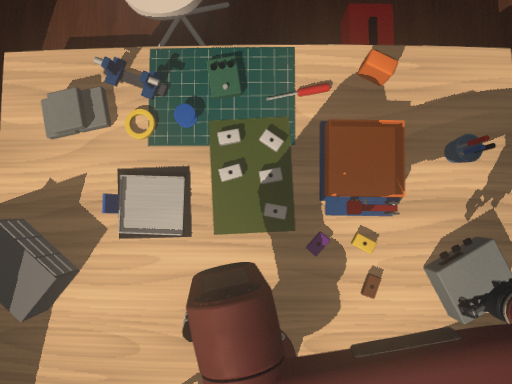

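View pics/side0.png

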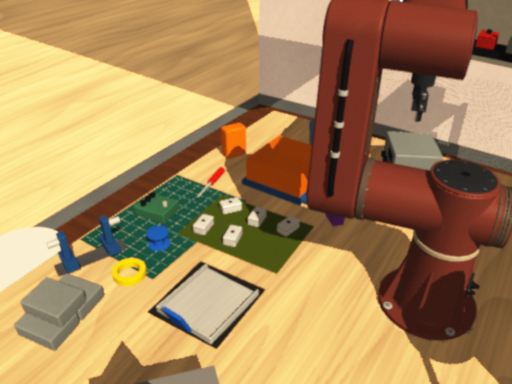

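```bash
cat > m.py <<'E'
from h import *
def rects(c,mask,z,amin=100):
    out=[]
    for k in cv2.findContours(mask.astype(np.uint8),cv2.RETR_EXTERNAL,cv2.CHAIN_APPROX_NONE)[0]:
        a=cv2.contourArea(k)
        if a<amin: continue
        w=ray(c,k.reshape(-1,2),z)[:,:2]
        (cx,cy),(l,s),an=cv2.minAreaRect((w*1000).astype(np.float32))
        if l<s: l,s,an=s,l,an+90
        out.append((cx/1000,cy/1000,np.radians(an),l,s,a,k.reshape(-1,2).mean(0)))
    return out
def hsv(c): return cv2.cvtColor(c['img'],cv2.COLOR_RGB2HSV).astype(int)
def box(m,x0,y0,x1,y1):
    r=np.zeros_like(m); r[y0:y1,x0:x1]=m[y0:y1,x0:x1]; return r
E
python3 - <<'E'
from m import *
c=snap('top'); H=hsv(c); h,s,v=H[...,0],H[...,1],H[...,2]
for p in[(229,133),(270,140),(275,208),(270,172),(250,160),(250,220),(154,204),(110,204),(126,174),(350,160),(380,208),(345,208),(330,208),(323,160),(122,230)]: print(p,H[p[1],p[0]])
P=lambda n,L:[print(n,np.round(r[:3],4),np.round(r[3:6],1),np.round(r[6])) for r in L]
P('box',rects(c,box((s<70)&(v>50),205,115,297,235),.033))
P('mat',rects(c,box((h>30)&(h<50)&(s>120),200,115,300,240),.003,500))
P('tray',rects(c,box((s<70)&(v>70),115,165,195,240),.003,500))
P('pad',rects(c,box((v<60),110,160,200,245),.003,300))
P('tab',rects(c,box((h>100)&(h<125)&(s>120),95,185,125,220),.09,30))
P('tub',rects(c,box((h>5)&(h<14)&(s>150),315,112,410,202),.102,500))
P('base',rects(c,box((h>100)&(h<125)&(s>100),312,110,415,225),.022,100))
P('red',rects(c,box(((h<4)|(h>176))&(s>150),312,195,415,225),.1,30))
b=c['img'][105:245,90:425,::-1]; cv2.imwrite('pics/crop1.png',cv2.resize(b[:,215:],None,fx=5,fy=5,interpolation=cv2.INTER_CUBIC)[:, :600]); 
E
```

```text
(229, 133) [ 15  40 192]
(270, 140) [18 33 92]
(275, 208) [ 14  35 109]
(270, 172) [ 16  36 121]
(250, 160) [ 33 113  90]
(250, 220) [ 31 114  92]
(154, 204) [ 17  39 175]
(110, 204) [126  50  76]
(126, 174) [15 57 80]
(350, 160) [ 11 172 120]
(380, 208) [  4 175 134]
(345, 208) [109 103 111]
(330, 208) [110 106 111]
(323, 160) [116  59  65]
(122, 230) [ 17  50 103]
box [ 0.4444 -0.0603  1.384 ] [ 66.9  39.9 286. ] [275. 211.]
box [ 0.5463 -0.0483  1.7662] [ 66.7  41.4 291. ] [270. 175.]
box [0.5563 0.0678 1.8468] [ 66.7  40.7 286.5] [230. 172.]
box [ 0.649  -0.0502  0.952 ] [ 65.8  42.8 299. ] [271. 140.]
box [0.6597 0.072  1.763 ] [ 67.4  43.8 303.5] [229. 136.]
tray [0.461  0.3045 1.5811] [ 224.5  188.9 3947. ] [154. 208.]
tub [ 0.5899 -0.3055  1.5586] [ 219.3  211.  5906. ] [365. 158.]
base [ 0.4593 -0.2385  1.5684] [ 75.7  49.3 307. ] [336. 206.]
red [ 0.4529 -0.3486  1.5675] [55.3 13.7 76.5] [382. 208.]
```

View pics/crop1.png

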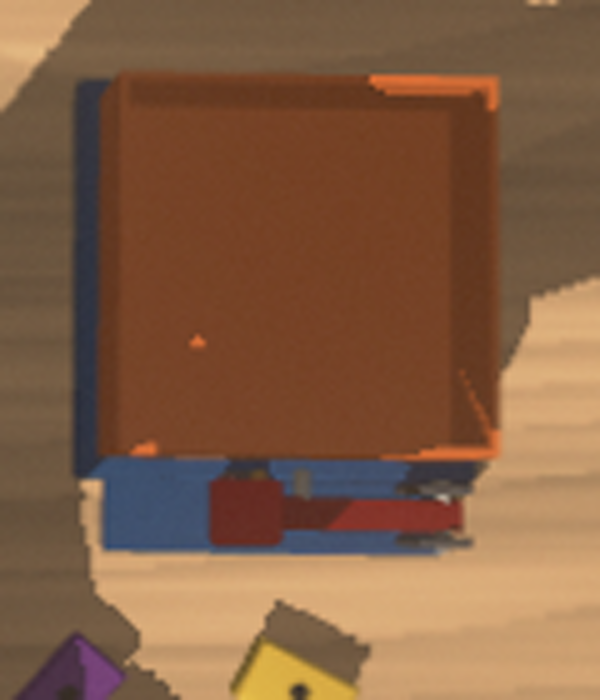

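```bash
python3 - <<'E'
from m import *
move_to([0.42,0.33,0.40],[np.pi,0,np.pi/2])
c=snap('wrist','w_tray.png'); print(read_ee_pos(),c['origin'],read_time(),c['K'][0])
p=[(325.4,119.4),(404.6,119.4),(404.6,196.6),(329,119.4)]
t=snap('top'); print(ray(t,p,.102)[:,:2]); print('lev',ray(t,[(354.3,207.5)],.125))
E
```

```text
[0.42036175 0.3295696  0.39980813] [0.42012898 0.41265283 0.54746019] 3.3833 [315.12929508   0.         253.94722791]
[[ 0.69508421 -0.19827307]
 [ 0.69568763 -0.41817776]
 [ 0.48245987 -0.41368936]
 [ 0.69508102 -0.20818595]]
lev [[ 0.45302289 -0.26985101  0.125     ]]
```

View pics/w_tray.png

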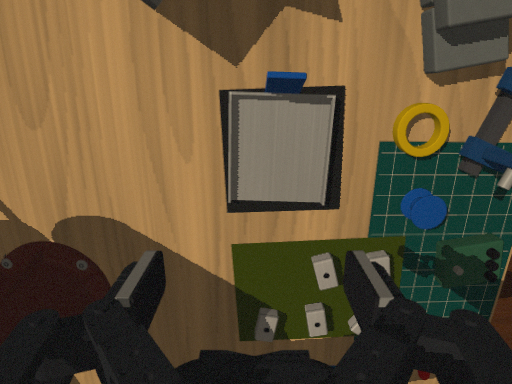

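```bash
python3 - <<'E'
from m import *
c=snap('wrist'); H=hsv(c); s,v,h=H[...,1],H[...,2],H[...,0]
print(np.round(ray(c,[(220,90),(346,86),(340,209),(228,213)],.003),4))
P=lambda n,L:[print(n,np.round(r[:3],4),np.round(r[3:6],1),np.round(r[6])) for r in L]
pm=(s<90)&(box(v,210,70,350,225)>0)&(v<60); P('pad',rects(c,pm,.003,300))
tm=(box(v,210,80,350,225)>70)&(s<80); P('tray',rects(c,tm,.006,500)); P('trayTop',rects(c,tm,.021,500))
bm=(box(h,250,65,320,95)>105)&(h<130)&(s>100); P('tab',rects(c,bm,.078,30))
i=c['img'][60:225,205:355,::-1]; cv2.imwrite('pics/crop2.png',cv2.resize(i,None,fx=3.6,fy=3.6,interpolation=cv2.INTER_CUBIC))
E
```

```text
[[0.3641 0.4066 0.003 ]
 [0.5727 0.4136 0.003 ]
 [0.5808 0.1949 0.003 ]
 [0.3718 0.187  0.003 ]]
pad [0.4707 0.3012 1.6077] [ 218.5  208.3 2747. ] [281. 151.]
tray [0.4638 0.3048 1.5366] [ 195.8  178.5 9679. ] [266. 140.]
trayTop [0.4626 0.3078 1.5366] [ 190.3  173.6 9679. ] [266. 140.]
tab [0.4644 0.4181 3.111 ] [ 56.   28.4 708.5] [285.  82.]
```

View pics/crop2.png

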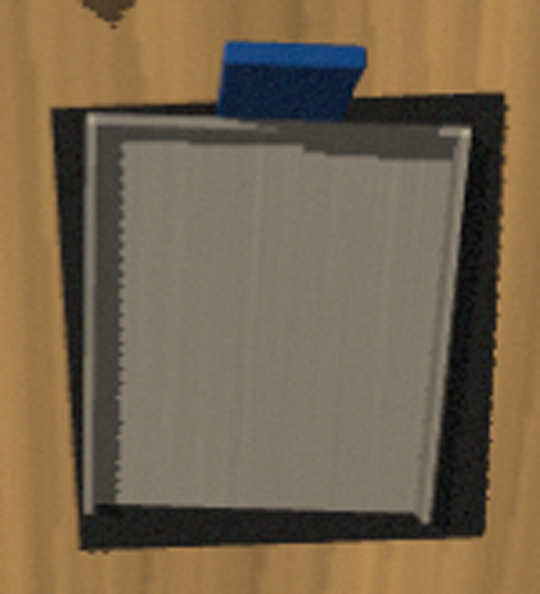

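```bash
python3 - <<'E'
from m import *
c=snap('wrist'); f=lambda L:[(205+x/3.6-.5,60+y/3.6-.5) for x,y in L]
w=ray(c,f([(88,112),(470,128),(86,514),(430,523)]),.021); print(w.round(4))
a=(w[0]+w[1])/2; b=(w[2]+w[3])/2; d=a-b; print('ctr',(a+b)/2,'len',np.linalg.norm(d),'yaw',np.arctan2(d[1],d[0]), np.arctan2(*( (w[1]-w[0])[[1,0]])))
t=ray(c,f([(226,42),(366,46),(224,66),(364,70)]),.078); print(t.round(4),t.mean(0))
E
```

```text
[[0.3802 0.4059 0.021 ]
 [0.551  0.3995 0.021 ]
 [0.3746 0.2152 0.021 ]
 [0.5458 0.2104 0.021 ]]
ctr [0.4629166  0.30776305 0.021     ] len 0.19001735606879178 yaw 1.5423116828778014 -0.03757161353238326
[[0.4389 0.433  0.078 ]
 [0.4937 0.4317 0.078 ]
 [0.4383 0.424  0.078 ]
 [0.4933 0.4227 0.078 ]] [0.46606889 0.42785495 0.078     ]
```

```bash
cat > pick.py <<'E'
from m import *
TC=np.array([.463,.3078]); TY=1.538
def tw(x,y): return TC+[x*np.cos(TY)-y*np.sin(TY), x*np.sin(TY)+y*np.cos(TY)]
def boxes():
    c=snap('top'); H=hsv(c)
    m=box((H[...,1]<70)&(H[...,2]>50),200,105,307,245)
    return [r for r in rects(c,m,.033,150) if r[4]>33 and r[4]<55 and r[3]<80 and r[0]>.3]
def yaw(p,a):
    q0=np.array(read_qpos()); best=None
    for k in(-2,-1,0,1,2):
        q=ik(p,[np.pi,0,a+k*np.pi])
        if q is not None:
            d=abs(np.array(q)-q0).max()+abs(q[5])*.1
            if best is None or d<best[0]: best=(d,a+k*np.pi)
    return best[1]
def pick(b):
    p=[b[0],b[1],.12]; o=[np.pi,0,yaw(p,b[2])]
    move_to(p,o); line_to([b[0],b[1],.031],feed=.2); close()
    w,f=read_width(),read_grasp_force(); line_to([b[0],b[1],.12],feed=.25); print('w',w,read_width(),f); return read_width()>.03
def place(x,y,a):
    q=tw(x,y); p=[*q,.12]; o=[np.pi,0,yaw(p,TY+a)]
    move_to(p,o); line_to([*q,.006+.008+.028],feed=.2); ungrasp(); line_to([*q,.13],feed=.25)
E
python3 - <<'E'
from pick import *
B=boxes(); [print(np.round(b[:5],3)) for b in B]
if pick(min(B,key=lambda b:b[0])): place(.056,-.042,0)
print(read_time()); B=boxes(); [print(np.round(b[:5],3)) for b in B]
snap('wrist','w1.png'); snap('top','t1.png')
E
```

```text
[ 4.4400e-01 -6.0000e-02  1.3880e+00  6.6268e+01  4.0591e+01]
[ 5.4700e-01 -4.8000e-02  1.7340e+00  6.6400e+01  4.0405e+01]
[ 0.556  0.068  1.86  67.034 40.901]
[ 6.5000e-01 -5.0000e-02  9.7400e-01  6.6084e+01  4.2869e+01]
[ 0.66   0.072  1.764 66.837 43.792]
w 0.00018410814191159388 -0.0002350859852141194 0.0
7.2
[ 5.4900e-01 -4.7000e-02  1.7770e+00  6.6663e+01  3.7980e+01]
[ 0.556  0.068  1.859 66.789 40.614]
[ 6.4900e-01 -5.0000e-02  9.7400e-01  6.5975e+01  4.2058e+01]
[ 0.66   0.072  1.763 67.357 43.766]
```

View pics/t1.png

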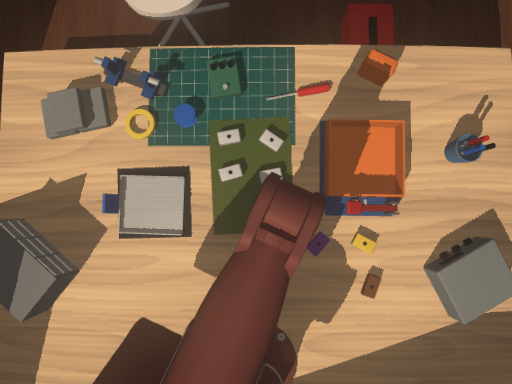

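```bash
python3 - <<'E'
from pick import *
print(read_ee_pos(),read_orientation(),read_width())
move_to([.42,.05,.3],[np.pi,0,np.pi/2]); print(read_ee_pos(),read_orientation(),read_width())
snap('wrist','w2.png')
E
```

```text
[ 0.44337974 -0.05994623  0.11871635] [-3.13953016e+00 -5.14283733e-04  1.38775111e+00] -0.00022035067987556266
[0.41995472 0.04964409 0.29836171] [-3.13974594e+00 -1.20618046e-04  1.57026480e+00] -0.00010159574054832624
```

View pics/w2.png

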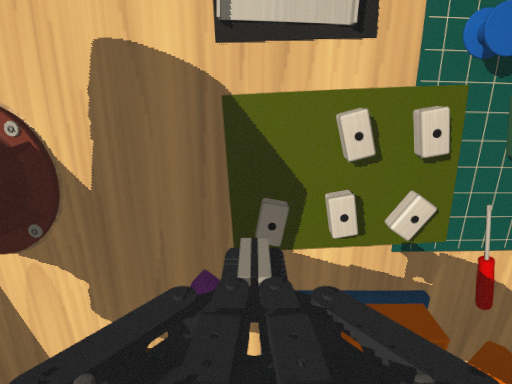

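```bash
python3 - <<'E'
from pick import *
ungrasp(); print(read_width())
c=snap('wrist'); 
print(ray(c,[(272,217),(344,214),(357,134),(436,131),(410,216)],.033).round(4))
t=snap('top'); H=hsv(t)
for b in boxes(): print(np.round(b[:5],4))
E
```

```text
0.08529725060518908
[[ 0.4459 -0.0449  0.033 ]
 [ 0.5488 -0.0404  0.033 ]
 [ 0.5559  0.0735  0.033 ]
 [ 0.6622  0.0785  0.033 ]
 [ 0.6457 -0.0438  0.033 ]]
[ 4.44400e-01 -6.02000e-02  1.38770e+00  6.65507e+01  4.00912e+01]
[ 5.47200e-01 -4.79000e-02  1.73420e+00  6.64033e+01  4.08755e+01]
[ 0.5559  0.0677  1.8467 66.7691 40.7041]
[ 6.49100e-01 -5.00000e-02  9.51000e-01  6.61746e+01  4.27573e+01]
[ 0.66    0.0721  1.7632 67.3565 43.2058]
```

```bash
python3 - <<'E'
from pick import *
b=min(boxes(),key=lambda b:b[0]); p=[b[0],b[1],.12]
move_to(p,[np.pi,0,yaw(p,b[2])]); line_to([b[0],b[1],.031],feed=.2); dwell(.2)
print(read_ee_pos(),read_orientation(),read_width(),read_force()); snap('wrist','w3.png')
E
```

```text
[ 0.44534692 -0.06075695  0.03276117] [3.13888201e+00 6.75235610e-04 1.40252484e+00] 0.08552140287267278 [ 0.03881777  0.15014162 -0.08537286]
```

View pics/w3.png

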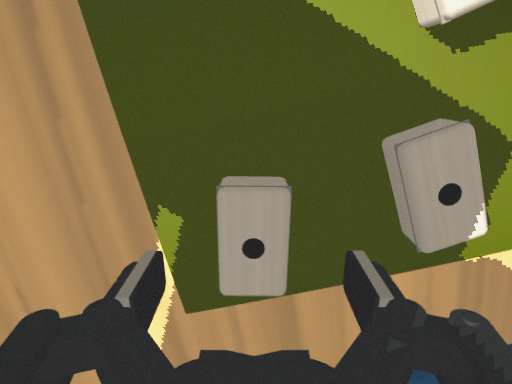

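```bash
python3 - <<'E'
from pick import *
c=snap('wrist'); print(c['tool_from_camera'],c['dist_coeffs'],c['K'])
print(ray(c,[(220,187),(291,187),(287,296),(221,296)],.033).round(4), ray(c,[(220,187),(291,187),(287,296),(221,296)],.033).mean(0))
# where TCP and tips should appear
T=np.linalg.inv(np.array(c['tool_from_camera']))
for q in([0,0,0],[0,0,.022],[0,.0425,.009],[0,-.0425,.009]):
    k=T@np.array([*q,1]); v=cv2.projectPoints(np.array([[k[0],-k[1],-k[2]]]),np.zeros(3),np.zeros(3),np.array(c['K']),np.array(c['dist_coeffs']))[0]; print(q,v.ravel())
E
```

```text
[[ 6.66083084e-04  9.48805802e-01  3.15859314e-01  8.29840528e-02]
 [ 9.99999627e-01 -4.58512147e-04 -7.31477087e-04 -6.54486153e-04]
 [-5.49204372e-04  3.15859684e-01 -9.48805754e-01 -1.47710744e-01]
 [ 0.00000000e+00  0.00000000e+00  0.00000000e+00  1.00000000e+00]] [-0.05146331  0.          0.          0.          0.        ] [[315.12929508   0.         253.94722791]
 [  0.         315.12929508 190.52313619]
 [  0.           0.           1.        ]]
[[ 0.4342 -0.0225  0.033 ]
 [ 0.4685 -0.0283  0.033 ]
 [ 0.4581 -0.0913  0.033 ]
 [ 0.4218 -0.0851  0.033 ]] [ 0.44563379 -0.056805    0.033     ]
[0, 0, 0] [254.92674046 251.17485138]
[0, 0, 0.022] [254.79808343 232.78170476]
[0, 0.0425, 0.009] [331.08059286 242.98817651]
[0, -0.0425, 0.009] [178.6163361  242.94467823]
```

```bash
python3 - <<'E'
from pick import *
p=read_ee_pos(); x,y=.4456,-.0575
line_to([x,y,.031],feed=.1)
for z in np.arange(.029,-.012,-.002):
    line_to([x,y,z],feed=.05); f=read_force()
    if abs(f[2])>3: break
print(z,f,read_ee_pos()); snap('wrist','w4.png')
E
```

```text
-0.010999999999999965 [ 0.1786614  -0.3213421  -0.17822844] [ 0.44550161 -0.05746365 -0.01113341]
```

View pics/w4.png

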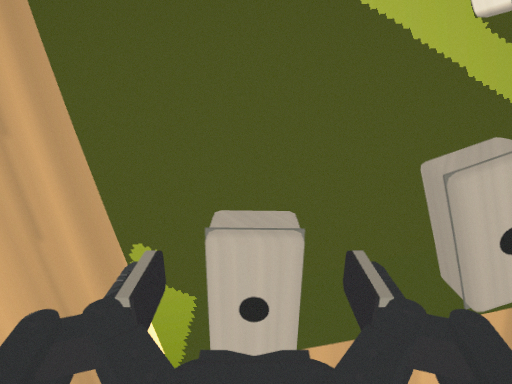

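```bash
python3 - <<'E'
import re
s=open('pick.py').read()
s=s.replace("TC=np","D=.028\nTC=np").replace(",.031],",",.025-D],").replace(".006+.008+.028]",".034-D]").replace(",.12]",",.12-D]").replace(",.13]",",.13-D]")
open('pick.py','w').write(s)
E
python3 - <<'E'
from pick import *
x,y=.4456,-.0575
line_to([x,y,.025-D]); close(); print(read_width(),read_grasp_force()); line_to([x,y,.12-D],feed=.25); print(read_width(),read_time())
if read_width()>.03: place(.056,-.042,0)
print(read_time()); [print(np.round(b[:5],3)) for b in boxes()]
E
```

```text
0.03706478697037692 60.55740237236023
0.037269954086441924 17.825
21.0417
[ 5.4700e-01 -4.8000e-02  1.7340e+00  6.7261e+01  4.0875e+01]
[ 0.556  0.068  1.835 66.452 40.74 ]
[ 6.4900e-01 -5.0000e-02  9.7400e-01  6.7703e+01  4.2865e+01]
[ 0.66   0.072  1.763 66.798 43.195]
```

Grasp works with the 28 mm tool correction. Carry on with the next box, then check the tray.

```bash
python3 - <<'E'
from pick import *
B=boxes(); b=min(B,key=lambda b:b[0])
if pick(b): place(.056,.042,0)
print(read_time()); [print(np.round(b[:5],3)) for b in boxes()]
move_to([.42,.33,.30],[np.pi,0,np.pi/2]); c=snap('wrist','w5.png')
E
```

```text
w 0.037233250693532186 0.03721447976623178 60.71072816848755
27.5667
[ 0.556  0.068  1.834 66.739 41.012]
[ 6.4900e-01 -5.0000e-02  9.8200e-01  6.6891e+01  4.3781e+01]
[ 0.66   0.072  1.764 66.837 43.211]
```

View pics/w5.png

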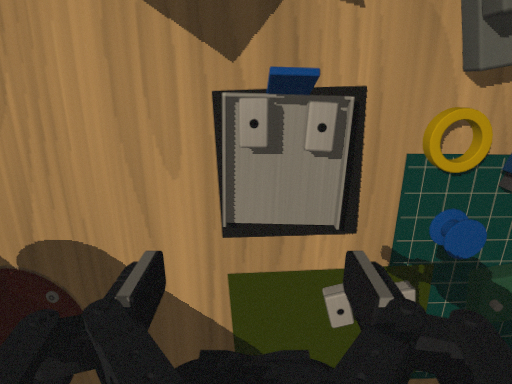

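```bash
python3 - <<'E'
from pick import *
for y in(-.04,.044):
    b=min(boxes(),key=lambda b:b[0])
    if not pick(b): print('miss'); break
    place(-.015,y,0)
print(read_time()); [print(np.round(b[:5],3)) for b in boxes()]
move_to([.42,.33,.30],[np.pi,0,np.pi/2]); c=snap('wrist','w6.png')
E
```

```text
w 0.03726778478095169 0.03713886707917946 61.039438247680664
w 0.037143091481721444 0.03706255498141587 61.180769205093384
40.4
[ 0.66   0.073  1.735 67.44  43.408]
```

View pics/w6.png

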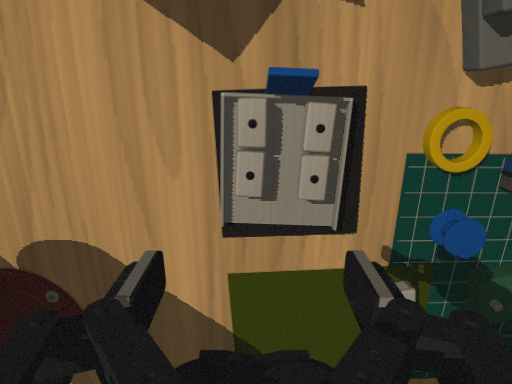

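```bash
python3 - <<'E'
from pick import *
b=boxes()[0]
if pick(b): place(-.071,.002,np.pi/2)
print(read_time(),[np.round(b[:5],3) for b in boxes()])
move_to([.42,.33,.30],[np.pi,0,np.pi/2]); c=snap('wrist','w7.png')
# plan checks for tray handling
def tool(ty,th):  # tray yaw, tilt open edge down -> rpy & R
    from scipy.spatial.transform import Rotation as Q
    Rt=Q.from_euler('z',ty)*Q.from_euler('y',-th)
    return Rt
E
```

```text
w 0.0372468948435262 0.037312715643051345 61.171685457229614
47.2 []
```

View pics/w7.png

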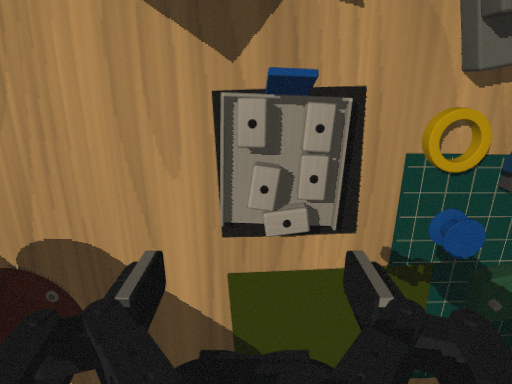

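```bash
python3 - <<'E'
from pick import *
c=snap('wrist'); w=ray(c,[(252,123),(319,128),(314,179),(264,189),(286,221)],.036)[:,:2]-TC
for a in w: print((a@[np.cos(TY),np.sin(TY)]).round(4),(a@[-np.sin(TY),np.cos(TY)]).round(4))
e=ray(c,[(222,229),(338,229)],.006); print(e-np.r_[TC,0])
E
```

```text
0.058 0.0479
0.0547 -0.0389
-0.0141 -0.0387
-0.0307 0.0286
-0.0775 -0.0048
[[-0.09251232 -0.10448102  0.006     ]
 [ 0.08644645 -0.10442758  0.006     ]]
```

```bash
python3 - <<'E'
from pick import *
from scipy.spatial.transform import Rotation as Q
c=snap('wrist'); i=c['img'][55:245,205:375,::-1]; cv2.imwrite('pics/crop3.png',cv2.resize(i,None,fx=3,fy=3,interpolation=cv2.INTER_CUBIC))
def pose(p_tab,ty,th):
    """tool command (pos, rpy) for tab_grip at p_tab, tray yaw ty, tilt th (open edge down)"""
    Rt=Q.from_euler('z',ty)*Q.from_euler('y',-th)
    out=[]
    tz=Rt.apply([-.343,0,-.939])
    for s in(1,-1):
        ty_=s*Rt.apply([.939,0,-.343]); M=np.c_[np.cross(ty_,tz),ty_,tz]
        out.append((np.array(p_tab)+(D-.003)*tz, Q.from_matrix(M).as_euler('xyz')))
    return out
g=np.r_[tw(.114,0),.057]
for th,p in[(0,g),(0,g+[0,0,.15]),(-.12,g+[0,0,.15]),(0,[.589,.0,.3]),(.35,[.589,-.03,.28]),(.6,[.589,-.06,.26]),(.75,[.589,-.07,.28])]:
    for P,o in pose(p,TY if p[1]>.2 else np.pi/2,th):
        q=ik(P,o); print(th,np.round(o,2),None if q is None else np.round(q,2))
E
```

```text
0 [-2.79  0.    3.11] [ 0.65  0.57  0.26  1.49 -0.27  0.71]
0 [ 2.79  0.   -0.03] [ 0.65  0.57  0.26  1.49 -0.27 -2.43]
0 [-2.79  0.    3.11] [ 0.65  0.52  0.47  1.75 -0.27  0.71]
0 [ 2.79  0.   -0.03] [ 0.65  0.52  0.47  1.75 -0.27 -2.43]
-0.12 [-2.67  0.    3.11] [ 0.68  0.65  0.62  1.86 -0.35  0.77]
-0.12 [ 2.67  0.   -0.03] [ 0.68  0.65  0.62  1.86 -0.35 -2.37]
0 [-2.79  0.    3.14] [-0.06  0.1   0.15  1.6  -0.35 -0.06]
0 [ 2.79  0.   -0.  ] [-0.06  0.1   0.15  1.6  -0.35  3.08]
0.35 [-3.14  0.    3.14] [-0.27  0.08  0.13  1.62 -0.   -0.27]
0.35 [ 3.14  0.   -0.  ] [-0.27  0.08  0.13  1.62 -0.    2.87]
0.6 [2.89 0.   3.14] [-0.43  0.16  0.15  1.67  0.23 -0.45]
0.6 [-2.89  0.    0.  ] [-0.43  0.16  0.15  1.67  0.23  2.7 ]
0.75 [2.74 0.   3.14] [-0.51  0.24  0.25  1.79  0.35 -0.54]
0.75 [-2.74  0.   -0.  ] [-0.51  0.24  0.25  1.79  0.35  2.6 ]
```

View pics/crop3.png

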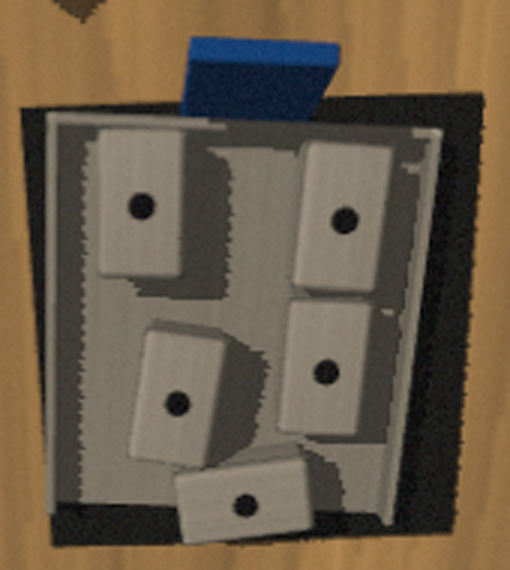

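```bash
cat > tray.py <<'E'
from pick import *
from scipy.spatial.transform import Rotation as Q
def pose(p_tab,ty,th,back=0):
    """tool command for tab_grip at p_tab, tray yaw ty, tilt th (open edge down), back off along tool axis"""
    Rt=Q.from_euler('z',ty)*Q.from_euler('y',-th)
    tz=Rt.apply([-.343,0,-.939]); yy=Rt.apply([.939,0,-.343])
    return list(np.array(p_tab)+(D-.003-back)*tz), list(Q.from_matrix(np.c_[np.cross(yy,tz),yy,tz]).as_euler('xyz'))
def tab(edge,ty,th):
    """tab_grip position for given world position of the tray_edge point"""
    Rt=Q.from_euler('z',ty)*Q.from_euler('y',-th)
    return np.array(edge)+Rt.apply([.209,0,.051])
E
python3 - <<'E'
from tray import *
c=snap('wrist'); f=lambda L:[(205+x/3-.33,55+y/3-.33) for x,y in L]
t=ray(c,f([(192,38),(340,43),(188,62),(334,69)]),.078); print(t.round(4),t.mean(0))
w=ray(c,f([(48,113),(441,130),(47,512),(392,523)]),.021); print(w.round(4),w.mean(0)); d=w[0]+w[1]-w[2]-w[3]; ty=np.arctan2(d[1],d[0]); print(ty)
u=np.array([np.cos(ty),np.sin(ty)]); g=np.r_[(t.mean(0)[:2]-.0075*u),.057]
g2=np.r_[w.mean(0)[:2]+.114*u,.057]; print(g,g2)
g=(g+g2)/2
move_to(*pose(g,ty,0,.11)); line_to(*pose(g,ty,0,0),feed=.12); print(read_force())
close(); print(read_width(),read_grasp_force(),read_force(),read_wrist_torque(),read_ee_pos(),read_orientation(),pose(g,ty,0))
np.save('g.npy',np.r_[g,ty]); print(read_time()); snap('side','s1.png')
E
```

```text
[[0.4358 0.4327 0.078 ]
 [0.4903 0.4313 0.078 ]
 [0.4344 0.4243 0.078 ]
 [0.4885 0.4221 0.078 ]] [0.46223787 0.42760222 0.078     ]
[[0.3764 0.4051 0.021 ]
 [0.5475 0.3987 0.021 ]
 [0.3699 0.2164 0.021 ]
 [0.5412 0.2104 0.021 ]] [0.4587653 0.3076489 0.021    ]
1.5368739350364693
[0.4619835  0.42010653 0.057     ] [0.46263171 0.42158332 0.057     ]
[-0.04691885  1.07996243  0.22334065]
0.009188934930188953 59.397042989730835 [-1.57286115 -5.13138802  5.29061292] [-0.83110848  0.23465228 -0.11257743] [0.46212407 0.41160242 0.03423269] [-2.78992697e+00  2.97177976e-04  3.10756904e+00] ([np.float64(0.46201677755999), np.float64(0.4122748580968653), np.float64(0.033525)], [np.float64(-2.791368783751832), np.float64(2.220446049250313e-16), np.float64(3.1076702618313656)])
51.8583
```

```bash
python3 - <<'E'
from tray import *
*g,ty=np.load('g.npy'); g=np.array(g)
line_to(*pose(g+[0,0,.05],ty,-.08),feed=.04); dwell(.2)
print(read_width(),read_force(),read_wrist_torque())
c=snap('side','s2.png'); i=c['img'][150:384,120:400,::-1]; cv2.imwrite('pics/s2c.png',cv2.resize(i,None,fx=2,fy=2))
E
```

```text
0.009555618358609708 [ 1.08291098  0.4440852  -4.94502023] [1.31935976 0.02964089 0.00143659]
```

View pics/s2c.png

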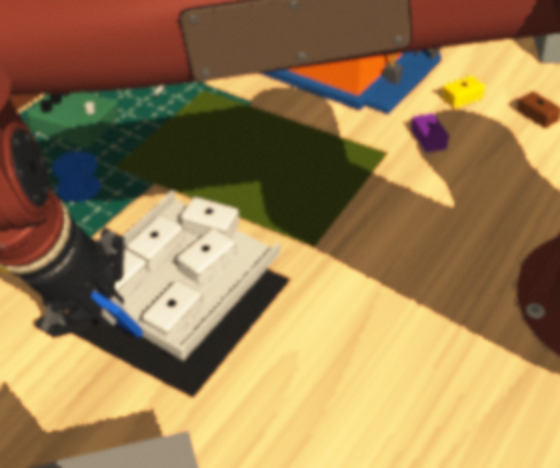

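```bash
python3 - <<'E'
from tray import *
*g,ty=np.load('g.npy'); g=np.array(g); h=np.pi/2; E=[.587,-.245]
seq=[(g+[0,0,.2],ty,-.08,.12),(tab([*E,.22],h,-.08),h,-.08,.12),(tab([*E,.135],h,-.08),h,-.08,.08)]
tilts=[0,.1,.2,.3,.35,.4,.45,.5,.55,.6,.65,.7]
seq+=[(tab([*E,.13],h,t),h,t,.05) for t in tilts]
for p,y,t,f in seq: 
    if ik(*pose(p,y,t)) is None: print('noik',t)
for p,y,t,f in seq:
    line_to(*pose(p,y,t),feed=f)
    if t>=.3: dwell(.3)
    print(t,round(read_width(),4),np.round(read_force(),2),np.round(read_wrist_torque(),2),round(read_time(),1))
snap('top','t2.png'); snap('wrist','w8.png')
E
```

```text
-0.08 0.0092 [-0.17 -0.3  -5.63] [ 1.37  0.04 -0.05] 55.0
-0.08 0.0089 [-0.54  0.74 -6.27] [ 1.28  0.04 -0.03] 59.0
-0.08 0.0092 [ 1.08  0.53 -4.95] [ 1.36  0.02 -0.  ] 60.2
0 0.0093 [-0.33  0.99 -4.92] [ 1.15  0.04 -0.03] 60.6
0.1 0.0095 [-0.04  0.01 -3.94] [ 1.   -0.03 -0.04] 61.2
0.2 0.009 [ 0.04 -0.21 -5.94] [ 0.73  0.02 -0.06] 61.7
0.3 0.0095 [-1.04 -0.18 -5.14] [0.51 0.05 0.02] 62.6
0.35 0.0089 [ 0.68  0.34 -5.8 ] [ 0.38 -0.02  0.01] 63.2
0.4 0.0093 [ 0.17 -0.93 -4.69] [ 0.29 -0.01 -0.02] 63.9
0.45 0.0091 [ 0.28  0.4  -5.77] [ 0.18  0.04 -0.05] 64.5
0.5 0.0092 [-0.01 -0.44 -5.6 ] [ 0.09  0.   -0.01] 65.2
0.55 0.009 [ 0.11 -0.73 -5.13] [0.06 0.01 0.03] 65.8
0.6 0.0093 [-0.33 -0.38 -2.14] [-0.24 -0.02 -0.01] 66.5
0.65 0.0092 [-1.19  0.28 -2.26] [-0.31 -0.02  0.  ] 67.2
0.7 0.0091 [-0.85  0.45 -3.14] [-0.41  0.03  0.02] 67.8
```

```bash
python3 - <<'E'
from tray import *
F=[]
for _ in range(10): dwell(.05); F.append(read_force())
print(np.mean(F,0)); h=np.pi/2; E=[.587,-.245]
line_to(*pose(tab([*E,.16],h,.7),h,.7),feed=.06); line_to(*pose(tab([.587,-.1,.24],h,.2),h,.2),feed=.1)
line_to(*pose(tab([.5,.12,.28],h,0),h,0),feed=.15); dwell(.3)
c=snap('top','t3.png'); H=hsv(c); m=box((H[...,1]<70)&(H[...,2]>50),315,110,412,204)
for r in rects(c,m,.057,60): print(np.round(r[:6],3),r[6].round())
print(read_width(),read_force(),read_time())
for o in rects(c,box((H[...,1]<70)&(H[...,2]>60),0,30,315,330),.036,200): print('other',np.round(o[:6],3),o[6].round())
E
```

```text
[-0.04420808 -0.07618571 -2.71000363]
[ 0.474 -0.389  1.568 46.047 17.    63.5  ] [391. 201.]
[  0.522  -0.27    1.968  65.854  36.343 262.5  ] [349. 183.]
[  0.529  -0.335   0.581  61.984  39.785 277.   ] [372. 181.]
[ 6.2000e-01 -3.5200e-01  1.4810e+00  8.4420e+01  4.2578e+01  3.6750e+02] [377. 149.]
[  0.616  -0.272   2.931  65.244  32.385 225.5  ] [349. 150.]
[ 5.8700e-01 -2.0100e-01  3.1350e+00  2.2514e+02  2.5441e+01  1.9500e+02] [322. 156.]
0.009550980178566194 [-0.02729648 -1.05066223 -2.28015113] 73.3417
other [  0.316   0.585   0.86  167.251  22.511 208.5  ] [ 58. 254.]
other [4.95000e-01 3.19000e-01 1.56300e+00 3.32034e+02 2.48461e+02 6.98200e+03] [149. 194.]
other [7.45000e-01 5.36000e-01 1.76400e+00 2.02389e+02 1.40763e+02 2.69050e+03] [ 75. 111.]
other [7.78000e-01 2.24000e-01 7.00000e-03 2.86775e+02 1.87699e+02 1.59100e+03] [180. 102.]
```

```bash
python3 - <<'E'
from m import *
im=cv2.imread('pics/t3.png'); H=cv2.cvtColor(im,cv2.COLOR_BGR2HSV).astype(int)
bh=cv2.morphologyEx(im.max(2),cv2.MORPH_BLACKHAT,np.ones((7,7)))
for n,(x0,y0,x1,y1) in dict(tub=(318,112,410,202),tray=(140,110,262,260)).items():
    m=box((bh>35)&1,x0,y0,x1,y1).astype(np.uint8)
    k,l,st,ce=cv2.connectedComponentsWithStats(m); print(n,[(st[i][4],ce[i].round()) for i in range(1,k)])
m=box((H[...,1]<70)&(H[...,2]>50),315,110,412,204)[128:204:1,325:408]
g=im.max(2)[132:170,338:405]
for r in g[::1]: print(''.join(' .:-=+*#%@'[min(9,v//24)] for v in r))
E
```

```text
tub [(np.int32(25), array([329., 117.])), (np.int32(52), array([323., 124.])), (np.int32(89), array([407., 129.])), (np.int32(11), array([333., 123.])), (np.int32(2), array([389., 126.])), (np.int32(3), array([340., 128.])), (np.int32(1), array([377., 128.])), (np.int32(1), array([379., 128.])), (np.int32(1), array([384., 129.])), (np.int32(1), array([386., 129.])), (np.int32(3), array([353., 131.])), (np.int32(1), array([391., 130.])), (np.int32(54), array([345., 147.])), (np.int32(80), array([367., 144.])), (np.int32(35), array([357., 147.])), (np.int32(33), array([322., 150.])), (np.int32(2), array([392., 144.])), (np.int32(1), array([392., 147.])), (np.int32(121), array([407., 164.])), (np.int32(1), array([367., 155.])), (np.int32(20), array([376., 156.])), (np.int32(2), array([352., 158.])), (np.int32(2), array([354., 158.])), (np.int32(2), array([388., 157.])), (np.int32(5), array([320., 160.])), (np.int32(9), array([349., 161.])), (np.int32(1), array([353., 161.])), (np.int32(294), array([363., 172.])), (np.int32(34), array([320., 186.])), (np.int32(1), array([388., 174.])), (
[... 2943 characters left out ...]
@@@@@@@@@%********%%
++%%#####%%%%%%##@@@@@@@@@@@@@@@@@@@@@@@@@@@@@@@@@@@@@@@%#*******%%
++%@#%########%#%@@@@@@@@@@@@@@@@@@@%%@@@@@@@@@@@@@@@@@@%#*******%%
++%@%%%%%####*%%@@@@@@@@@@@@@@@@@@%#*#@@@@@@@@@@@@@@@@@@%#*******%%
++%@@@@@@%%%%%@@@@@@@@@@@@@@@@@@@%*++#@@@@@@@@@@@@@@@@@@%#*******#%
++%@@@@@@@@@@@@@@@@@@@@@@@@@@@@@%*+++*#%@@@@@@@@@@@@@@@@%#*******#%
++%@@@@@@@@@@@@@@@@@@@@@@@@@@@%#*++++++*%@@@@@@@@@@@@@@@%#*******#%
++%@@@@@@@@@@@@@@@@@@%#@@@@@@%*+++++++++#@@@@@@@@@@@@@@@%#*******#%
++%@@@@@@@@@@@@@@@@***+#@@@%**++++++++++*%@@@@@@@@@@@@@@%#*******#%
++%@@@@@@@@@@@@@@@*++++*@@%*++++===++++++%@@@@@@@@@@@@@@%#*******%%
++%@@@@@@@@@@@@@**++++++#%*+++==+**++++++*%@@@@@@@@@@@@@%#*******%%
```

```bash
python3 - <<'E'
from tray import *
F=[]
for _ in range(80): dwell(.02); F.append(read_force()[2])
print('Fz',np.mean(F),np.std(F)/9, read_wrist_torque(),read_time())
c=snap('top'); H=hsv(c); im=c['img']
for st in(70,90,110,130):
    m=box((H[...,1]<st)&(H[...,2]>60),327,118,404,196)
    print(st,[(tuple(r[6].round().astype(int)),np.round(r[3:6])) for r in rects(c,m,.057,40)])
def proj(P):
    q=(np.array(P)-c['origin'])@np.array(c['rotation']); return cv2.projectPoints(np.c_[q[:,0],-q[:,1],-q[:,2]],np.zeros(3),np.zeros(3),np.array(c['K']),np.array(c['dist_coeffs']))[0].reshape(-1,2)
z=.28
p=proj([[.418,.12,z],[.582,.12,z],[.582,.30,z],[.418,.30,z]]); print(p.round())
x0,y0=p.min(0).astype(int)+4; x1,y1=p.max(0).astype(int)-4
v=H[...,2][y0:y1,x0:x1]; print((y1-y0),(x1-x0)); print(cv2.resize(v.astype(np.uint8),(20,16),interpolation=cv2.INTER_AREA))
E
```

```text
Fz -2.494734450809725 0.05976583214005461 [ 0.64273856 -0.03976027 -0.07495717] 74.675
70 [((np.int64(349), np.int64(183)), array([ 66.,  36., 264.])), ((np.int64(372), np.int64(181)), array([ 62.,  40., 276.])), ((np.int64(377), np.int64(149)), array([ 85.,  42., 366.])), ((np.int64(349), np.int64(150)), array([ 65.,  32., 226.]))]
90 [((np.int64(349), np.int64(183)), array([ 67.,  37., 270.])), ((np.int64(372), np.int64(181)), array([ 64.,  42., 294.])), ((np.int64(377), np.int64(149)), array([ 85.,  44., 384.])), ((np.int64(349), np.int64(150)), array([ 67.,  34., 240.]))]
110 [((np.int64(360), np.int64(182)), array([122.,  69., 600.])), ((np.int64(377), np.int64(149)), array([ 85.,  46., 404.])), ((np.int64(349), np.int64(150)), array([ 69.,  34., 248.]))]
130 [((np.int64(360), np.int64(182)), array([126.,  70., 633.])), ((np.int64(377), np.int64(149)), array([ 85.,  47., 418.])), ((np.int64(349), np.int64(150)), array([ 69.,  35., 260.]))]
[[201. 222.]
 [201. 152.]
 [126. 153.]
 [125. 222.]]
62 68
[[116 103 103 103 103 113 158 175 175 175 175 175 174 146  99  99  99  98
   98  9
[... 578 characters left out ...]
 128 102
  102 102]
 [176 176 176 176 176 176 176 177 176 176 176 177 177 177 177 177 155 103
  102 103]
 [173 174 174 174 174 174 174 175 175 175 175 175 176 176 177 178 168 106
  103 103]
 [173 174 174 175 175 176 176 177 177 177 177 178 178 179 179 180 179 128
  105 104]
 [175 175 175 176 177 177 177 178 178 179 179 180 180 181 181 181 181 153
  106 106]
 [177 177 178 178 178 178 178 178 178 179 179 179 180 179 180 180 181 177
  114 106]
 [175 175 177 177 177 178 178 178 179 180 180 181 181 181 181 182 182 182
  139 106]
 [177 177 179 179 179 180 180 181 181 181 181 181 182 181 181 182 182 182
  167 109]
 [164 164 174 175 171 173 179 174 174 174 172 174 175 178 175 182 182 178
  178 151]]
```

```bash
python3 - <<'E'
from tray import *
*g,ty=np.load('g.npy'); g=np.array(g)+[.010,-.004,0]; h=1.57
move_to(*pose(g+[0,0,.12],h,0)); line_to(*pose(g+[0,0,.02],h,0),feed=.1)
for dz in np.arange(.016,-.0021,-.003):
    line_to(*pose(g+[0,0,dz],h,0),feed=.04); dwell(.1)
    f=np.mean([read_force()[2] for _ in range(1)]); print(round(dz,4),np.round(read_force(),2),np.round(read_wrist_torque(),2))
    if f>3: break
ungrasp(); print(read_force()); line_to(*pose(g+[0,0,dz],h,0,.12),feed=.12)
print(read_time())
o=[np.pi,0,np.pi]
for y in(np.pi,0,np.pi/2,-np.pi/2):
    q=ik([.50,-.31,.27],[np.pi,0,y]); print(y,None if q is None else np.round(q,2))
E
```

```text
0.016 [ 0.28  0.34 -1.8 ] [ 0.69  0.05 -0.02]
0.013 [-0.07 -0.44 -2.74] [ 0.69  0.1  -0.  ]
0.01 [-0.41  0.05 -2.25] [ 0.69  0.04 -0.05]
0.007 [ 0.98  0.47 -2.62] [ 0.76 -0.01 -0.02]
0.004 [-0.12  0.46 -1.44] [ 0.77  0.   -0.05]
0.001 [-0.29 -0.75 -1.37] [ 0.69  0.   -0.05]
-0.002 [-6.54 -0.29 15.14] [-1.02  1.23 -0.52]
[ 1.17637182 -0.49804606 -0.37428594]
80.9417
3.141592653589793 [-0.78  0.08  0.16  1.64  0.   -0.78]
0 [-0.78  0.08  0.16  1.64  0.    2.36]
1.5707963267948966 [-0.78  0.08  0.16  1.64  0.    0.79]
-1.5707963267948966 [-0.78  0.08  0.16  1.64  0.   -2.35]
```

```bash
python3 - <<'E'
from m import *
move_to([.61,-.31,.28],[np.pi,0,0])
c=snap('wrist','w9.png'); H=hsv(c); S,V=H[...,1],H[...,2]
corn=[(.489,-.41),(.689,-.41),(.689,-.21),(.489,-.21)]
def proj(P):
    q=(np.array(P)-c['origin'])@np.array(c['rotation']); return cv2.projectPoints(np.c_[q[:,0],-q[:,1],-q[:,2]],np.zeros(3),np.zeros(3),np.array(c['K']),np.array(c['dist_coeffs']))[0].reshape(-1,2)
print(proj([[*a,.027] for a in corn]).round(),proj([[*a,.102] for a in corn]).round())
M=np.zeros(S.shape,np.uint8); cv2.fillConvexPoly(M,proj([[*a,.06] for a in corn]).astype(np.int32),1)
for st in(60,90):
  for z in(.057,):
    for r in rects(c,(S<st)&(V>60)&(M>0),z,60): print(st,np.round(r[:6],3),r[6].round())
g=cv2.cvtColor(c['img'],cv2.COLOR_RGB2GRAY); m=((S<90)&(V>60)&(M>0)).astype(np.uint8)
dark=((V<60)&(M>0)).astype(np.uint8); k,l,st,ce=cv2.connectedComponentsWithStats(dark); print('dark',[(int(st[i][4]),tuple(ce[i].round().astype(int))) for i in range(1,k) if 12<st[i][4]<300])
E
```

```text
[[326. 237.]
 [338.  89.]
 [174.  88.]
 [185. 237.]] [[340. 266.]
 [358.  89.]
 [156.  89.]
 [172. 265.]]
60 [ 5.2900e-01 -2.7100e-01  1.9580e+00  6.5087e+01  4.2973e+01  1.4640e+03] [226. 219.]
60 [ 5.3500e-01 -3.3500e-01  5.9000e-01  6.8393e+01  3.8973e+01  1.4000e+03] [275. 214.]
60 [ 6.1800e-01 -3.4900e-01  1.4110e+00  7.9555e+01  4.8718e+01  2.3410e+03] [289. 151.]
60 [ 6.1800e-01 -2.7200e-01  2.9490e+00  6.6960e+01  2.9501e+01  1.2575e+03] [224. 150.]
90 [ 5.2900e-01 -2.7100e-01  1.9640e+00  6.6176e+01  4.3713e+01  1.4920e+03] [226. 219.]
90 [ 5.3500e-01 -3.3500e-01  5.9500e-01  6.9175e+01  3.9530e+01  1.4455e+03] [275. 214.]
90 [ 6.1800e-01 -3.4900e-01  1.4050e+00  8.0224e+01  4.9195e+01  2.3960e+03] [289. 151.]
90 [ 6.1800e-01 -2.7200e-01  2.9410e+00  6.7901e+01  2.9957e+01  1.3085e+03] [224. 150.]
dark [(61, (np.int64(225), np.int64(224)))]
```

```bash
python3 - <<'E'
from m import *
im=cv2.imread('pics/w9.png'); H=cv2.cvtColor(im,cv2.COLOR_BGR2HSV).astype(int)
g=cv2.cvtColor(im,cv2.COLOR_BGR2GRAY)
m=((H[...,1]<90)&(H[...,2]>60)); m=box(m,180,100,335,250).astype(np.uint8)
grad=cv2.morphologyEx(g,cv2.MORPH_GRADIENT,np.ones((3,3)))
for th in(12,20,30):
    k,l,st,ce=cv2.connectedComponentsWithStats(m&(grad<th).astype(np.uint8),connectivity=4)
    print(th,[(tuple(int(v) for v in st[i]),int(g[l==i].mean())) for i in range(1,k) if st[i][4]>40])
move_to([.453,-.2,.25],[np.pi,0,np.pi])
c=snap('top','t4.png'); 
for n,I in(('t0',cv2.imread('pics/top0.png')),('now',c['img'][...,::-1])):
    H=cv2.cvtColor(np.ascontiguousarray(I),cv2.COLOR_BGR2HSV).astype(int); m=((H[...,1]<62)&(H[...,2]>60)).astype(np.uint8)
    print(n,[(tuple(r[6].round().astype(int)),tuple(np.round(r[3:6]).astype(int))) for r in rects(c,m,.03,120) if r[5]<600])
E
```

```text
12 [((209, 122, 26, 55, 844), 93), ((228, 126, 13, 52, 123), 92), ((263, 130, 51, 42, 1324), 92), ((258, 131, 8, 29, 133), 93), ((302, 146, 19, 27, 272), 178), ((253, 189, 24, 23, 196), 88), ((261, 197, 29, 24, 362), 180), ((203, 199, 37, 15, 72), 83), ((201, 204, 51, 37, 968), 92), ((265, 222, 34, 19, 375), 91)]
20 [((209, 121, 32, 58, 1273), 91), ((256, 128, 64, 44, 1847), 91), ((302, 146, 20, 29, 296), 178), ((251, 188, 27, 24, 243), 86), ((201, 197, 52, 44, 1297), 90), ((260, 197, 30, 24, 375), 180), ((264, 219, 36, 22, 417), 91)]
30 [((208, 121, 33, 58, 1373), 91), ((256, 128, 66, 44, 1913), 91), ((302, 145, 20, 30, 342), 178), ((251, 186, 49, 56, 771), 88), ((200, 197, 54, 45, 1398), 89), ((260, 197, 30, 24, 385), 180)]
t0 [((np.int64(275), np.int64(211)), (np.int64(65), np.int64(38), np.int64(270))), ((np.int64(270), np.int64(175)), (np.int64(66), np.int64(40), np.int64(280))), ((np.int64(230), np.int64(172)), (np.int64(66), np.int64(40), np.int64(274))), ((np.int64(464), np.int64(148)), (np.int64(99), np.int64(81), np.int64(214))), ((np.int64(271), np.int64(140)), (np.int64(66), np.int64(41), np.int64(290))), ((np.int64(229), np.int64(136)), (np.int64(66), np.int64(42), np.int64(290))), ((np.int64(131), np.int64(78)), (np.int64(80), np.int64(39), np.int64(178))), ((np.int64(278), np.int64(82)), (np.int64(176), np.int64(166), np.int64(212)))]
now [((np.int64(347), np.int64(182)), (np.int64(61), np.int64(28), np.int64(129))), ((np.int64(377), np.int64(149)), (np.int64(84), np.int64(43), np.int64(340))), ((np.int64(349), np.int64(150)), (np.int64(66), np.int64(33), np.int64(217))), ((np.int64(467), np.int64(148)), (np.int64(118), np.int64(83), np.int64(570))), ((np.int64(126), np.int64(79)), (np.int64(102), np.int64(52), np.int64(195))), ((np.int64(277), np.int64(84)), (np.int64(188), np.int64(168), np.int64(254)))]
```

```bash
python3 - <<'E'
from m import *
t=snap('top'); w=snap('wrist')
# rebuild the w9 pose
T=np.eye(4); T[:3,:3]=R([np.pi,0,0]); T[:3,3]=[.61,-.31,.28]; T=T@np.array(w['tool_from_camera']); w['origin'],w['rotation']=T[:3,3],T[:3,:3]
def edges(f,x0,y0,x1,y1,c,n):
    im=cv2.imread('pics/'+f); H=cv2.cvtColor(im,cv2.COLOR_BGR2HSV).astype(int)
    m=box((H[...,1]<80)&(H[...,2]>60),x0,y0,x1,y1).astype(np.uint8)
    for k in cv2.findContours(m,cv2.RETR_EXTERNAL,cv2.CHAIN_APPROX_NONE)[0]:
        if cv2.contourArea(k)<100: continue
        k=k.reshape(-1,2)
        for z in(.042,.057,.072,.087,.102):
            p=ray(c,k,z); print(n,tuple(k.mean(0).astype(int)),z,'ymin %.3f ymax %.3f xmin %.3f xmax %.3f'%(p[:,1].min(),p[:,1].max(),p[:,0].min(),p[:,0].max()))
edges('t3.png',327,125,404,165,t,'top'); edges('w9.png',180,100,335,182,w,'wr')
E
```

```text
top (np.int64(376), np.int64(149)) 0.042 ymin -0.399 ymax -0.311 xmin 0.598 xmax 0.645
top (np.int64(376), np.int64(149)) 0.057 ymin -0.395 ymax -0.308 xmin 0.596 xmax 0.642
top (np.int64(376), np.int64(149)) 0.072 ymin -0.390 ymax -0.305 xmin 0.595 xmax 0.640
top (np.int64(376), np.int64(149)) 0.087 ymin -0.386 ymax -0.301 xmin 0.593 xmax 0.638
top (np.int64(376), np.int64(149)) 0.102 ymin -0.381 ymax -0.298 xmin 0.591 xmax 0.635
top (np.int64(349), np.int64(150)) 0.042 ymin -0.295 ymax -0.253 xmin 0.584 xmax 0.653
top (np.int64(349), np.int64(150)) 0.057 ymin -0.291 ymax -0.251 xmin 0.582 xmax 0.651
top (np.int64(349), np.int64(150)) 0.072 ymin -0.288 ymax -0.248 xmin 0.581 xmax 0.648
top (np.int64(349), np.int64(150)) 0.087 ymin -0.285 ymax -0.245 xmin 0.579 xmax 0.646
top (np.int64(349), np.int64(150)) 0.102 ymin -0.282 ymax -0.242 xmin 0.577 xmax 0.643
wr (np.int64(289), np.int64(150)) 0.042 ymin -0.399 ymax -0.315 xmin 0.584 xmax 0.643
wr (np.int64(289), np.int64(150)) 0.057 ymin -0.395 ymax -0.314 xmin 0.588 xmax 0.645
wr (np.int64(289), np.int64(150)) 0.072 ymin -0.392 ymax -0.314 xmin 0.592 xmax 0.647
wr (np.int64(289), np.int64(150)) 0.087 ymin -0.389 ymax -0.314 xmin 0.596 xmax 0.648
wr (np.int64(289), np.int64(150)) 0.102 ymin -0.385 ymax -0.314 xmin 0.600 xmax 0.650
wr (np.int64(224), np.int64(149)) 0.042 ymin -0.295 ymax -0.255 xmin 0.580 xmax 0.651
wr (np.int64(224), np.int64(149)) 0.057 ymin -0.296 ymax -0.257 xmin 0.584 xmax 0.653
wr (np.int64(224), np.int64(149)) 0.072 ymin -0.296 ymax -0.259 xmin 0.588 xmax 0.654
wr (np.int64(224), np.int64(149)) 0.087 ymin -0.297 ymax -0.262 xmin 0.593 xmax 0.656
wr (np.int64(224), np.int64(149)) 0.102 ymin -0.298 ymax -0.264 xmin 0.597 xmax 0.657
```

```bash
python3 - <<'E'
from tray import *
im=cv2.imread('pics/t3.png'); H=cv2.cvtColor(im,cv2.COLOR_BGR2HSV).astype(int); c=snap('top')
m=box(((H[...,0]<5)|(H[...,0]>175))&(H[...,1]>150)&(H[...,2]>60),340,196,412,218)
print([np.round(r[:6],3) for r in rects(c,m,.1,20)])
close(); x=.453; yaw=np.pi
move_to([x,-.268,.18],[np.pi,0,yaw]); log=[]; hit=False
for a in np.arange(.55,-.061,-.03):
    z=.069+.14*np.sin(a)-.006; y=-.393+.14*np.cos(a)
    line_to([x,y,z],feed=.06); f=read_force(); log.append((round(a,2),round(z,3),np.round(f,1).tolist()))
    if f[2]>25 or np.hypot(f[0],f[1])>20: break
print(log); line_to([x,y,.2],feed=.12); dwell(.4); print(read_force(),read_time())
c=snap('top','t5.png'); H=hsv(c)
m=box(((H[...,0]<5)|(H[...,0]>175))&(H[...,1]>150)&(H[...,2]>60),340,196,412,218)
print([np.round(r[:6],3) for r in rects(c,m,.1,20)])
E
```

```text
[array([ 4.54000e-01, -3.23000e-01,  1.56800e+00,  1.35013e+02,
        3.27020e+01,  3.27000e+02])]
[(np.float64(0.55), np.float64(0.136), [-0.3, -0.2, 0.8]), (np.float64(0.52), np.float64(0.133), [0.6, 0.5, -0.3]), (np.float64(0.49), np.float64(0.129), [0.0, -0.1, -0.3]), (np.float64(0.46), np.float64(0.125), [-0.1, -0.2, 1.8]), (np.float64(0.43), np.float64(0.121), [1.0, -0.1, 1.1]), (np.float64(0.4), np.float64(0.118), [0.5, -1.2, 1.2]), (np.float64(0.37), np.float64(0.114), [0.2, -0.6, 2.2]), (np.float64(0.34), np.float64(0.11), [0.1, -0.9, 1.5]), (np.float64(0.31), np.float64(0.106), [0.1, 0.0, 1.7]), (np.float64(0.28), np.float64(0.102), [-0.3, -0.5, 2.1]), (np.float64(0.25), np.float64(0.098), [-0.3, 0.1, 2.6]), (np.float64(0.22), np.float64(0.094), [0.9, -0.4, 1.9]), (np.float64(0.19), np.float64(0.089), [0.1, -1.6, 2.4]), (np.float64(0.16), np.float64(0.085), [0.5, -0.8, 2.9]), (np.float64(0.13), np.float64(0.081), [0.8, -0.7, 1.3]), (np.float64(0.1), np.float64(0.077), [0.8, 0.8, 0.3]), (np.float64(0.07), np.float64(0.073), [0.0, 0.1, -0.4]), (np.float64(0.04), np.float64(0.069), [-0.2, 0.3, 0.6]), (np.float64(0.01), np.float64(0.064), [-0.8, 0.4, 0.6]), (np.float64(-0.02), np.float64(0.06), [-10.0, 8.8, 30.0])]
[0.5886218  0.50010088 0.22257315] 95.2417
[]
```

```bash
python3 - <<'E'
from tray import *
line_to([.453,-.2,.3],feed=.15); move_to([.42,.33,.40],[np.pi,0,np.pi/2]); dwell(.5)
w=snap('wrist'); c=snap('top','t6.png'); H=hsv(c); h,S,V=H[...,0],H[...,1],H[...,2]
m=box(((h<5)|(h>175))&(S>120)&(V>50),335,190,412,222)
for r in rects(c,m,.069,20): print('lever',np.round(r[:6],3))
m=box((S<70)&(V>50),327,118,404,196)
for r in rects(c,m,.057,60): print('tub',np.round(r[:6],3),r[6].round())
H=hsv(w); h,S,V=H[...,0],H[...,1],H[...,2]
L=lambda n,q,z,a:[print(n,np.round(r[:6],3)) for r in rects(w,q,z,a)]
L('tray',(box(V,200,80,360,225)>70)&(S<80),.021,500)
L('pad',(box(V,210,70,350,225)>0)&(V<60)&(S<90),.003,300)
L('tab',(box(h,240,55,330,95)>105)&(h<130)&(S>100),.078,30)
# spool/tape/driver vs start
I0=cv2.imread('pics/top0.png'); 
for n,I in(('0',I0[...,::-1]),('now',c['img'])):
    H=cv2.cvtColor(np.ascontiguousarray(I),cv2.COLOR_RGB2HSV).astype(int); h,S,V=H[...,0],H[...,1],H[...,2]
    for nm,q in(('tape',box((h>20)&(h<32)&(S>180)&(V>100),115,95,165,145)),('spool',box((h>100)&(h<125)&(S>120),165,95,210,135)),('drv',box(((h<6)|(h>174))&(S>150),290,75,340,105))):
        ys,xs=np.nonzero(q); print(n,nm,xs.mean().round(1),ys.mean().round(1),len(xs))
print(read_time())
E
```

```text
lever [ 4.55000e-01 -3.15000e-01  1.56800e+00  1.69338e+02  3.35230e+01
  3.62000e+02]
tub [  0.522  -0.27    1.968  65.854  36.343 262.5  ] [349. 183.]
tub [  0.529  -0.335   0.581  61.981  39.785 276.5  ] [372. 181.]
tub [ 6.2000e-01 -3.5200e-01  1.4810e+00  8.4420e+01  4.2578e+01  3.6800e+02] [377. 149.]
tub [  0.616  -0.272   2.93   66.444  32.904 229.5  ] [349. 150.]
tray [4.72000e-01 3.06000e-01 1.57000e+00 1.90734e+02 1.73137e+02 1.07550e+04]
pad [4.71000e-01 3.01000e-01 1.60700e+00 2.18876e+02 2.08633e+02 2.70600e+03]
tab [4.7000e-01 4.1600e-01 5.0000e-03 5.7963e+01 2.7266e+01 6.8950e+02]
0 tape nan nan 0
0 spool 184.8 115.1 429
0 drv 313.6 89.3 243
now tape nan nan 0
now spool 184.9 115.2 431
now drv 313.5 89.2 239
99.075<stdin>:18: RuntimeWarning: Mean of empty slice.
  ret = ret.dtype.type(ret / rcount)
```

```bash
python3 -c "
from rig import *
print(close_job())"
```

```text
the job is handed in; nothing more can be done
None
```

I handed the job in at about 99 s: the lever is latched, the empty tray lies flat on its pad, and by my measurements all five cast boxes are in the tub. Only four show clearly in the images; I infer the fifth lies under a tilted box, because the tray weighed empty and no box shows anywhere else.

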